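# Hold the shaded well plate out at the green flag

## Robot

A 7-joint arm with a two-finger parallel gripper is mounted at the origin on the work surface. World frame = base frame: x ahead of the robot, y to its left, z up, the work surface at z = 0. Lengths are in m, angles in rad, forces in N, time in s.
With the tool pointing down it reaches from about 0.4 to 0.85 m from the base axis. Payload 4.5 kg.
Tool frame: the origin (TCP) lies at the very end of the fingers, on their centre line; the grasp point (between the pads) lies 19 mm behind it; z points along the fingers, y is the direction in which the jaws open and shut (so a half turn about z gives the same grasp; the last joint's range is limited). The gripper opens to 85 mm and grips with 20 to 120 N. Pads are 22 mm wide; open, the fingers measure 114 mm over their backs; the gripper's body (76 mm by 85 mm) begins 54 mm behind the grasp point. The pads swing forward as they close: fully open they stand 13 mm farther back than shut.
Start: joints at [-1.248, 0.689, -0.195, 1.565, 0.157, 0.902, -0.215], TCP at [0.178, 0.599, 0.197] pointing down, gripper open.
Joint ranges: [-3.01, 3.01], [-0.46, 2.08], [-1.47, 1.51], [0.13, 2.56], [-1, 4.14], [0.04, 2.09], [-2.66, 2.66]. Speed limits (rad/s): [2.57, 2.57, 3.14, 3.14, 3.14, 3.14, 3.14].

## Interface

Orientations are given as a unit quaternion [x, y, z, w].
In Python, from workcell import get_state, viewer, job, finder gives the robot as it stands. The module is installed in compiled form; this text tells all that it offers.
- The arm moves only by the tool apply_moves, never from a script. Its arguments are lists of equal length, an entry for each row: "linear": the shift along the tool's x, y, z in m, a list of three; "twist": the turn, a rotation vector about the tool's x, y, z in degrees, a list of three. In form: {"linear": [[x, y, z], ...], "twist": [[rx, ry, rz], ...]}. A call has 1 to 20 rows; each row is the pose to reach, as a shift and turn from the pose measured when the call began, along the tool's axes at that moment; what a row does not reach only later rows make up. A row lasts 1/12 s, in which the tool goes at most 41.7 mm and 7.16 degrees, less where a joint would pass 70% of its speed; a pose out of reach is approached as far as the arm can. A call with a gripper value outside its range is refused whole. "fingers" is the closure, from 0 (fully open) to 1 (shut), set as the call begins (left out, the last holds). The fingers move at their own pace and stop on an object; "squeeze" is the grip in N (left out, the last holds). Time passes only in rows, so rows that repeat a pose let the fingers close. It gives the time, the measured TCP pose, the force and the opening at its end, in the units of the state.
- get_state(): the state, without advancing time (a new reading comes with each control period).
- viewer.get_image(name): name is "scene" or "top"; returns (picture, depth): 480x640x3 uint8, red, green, blue; 480x640 float32, m along the optical axis (not along the pixel's ray), 0 where there is no reading.
- viewer.camera_params(name): a dict with "fx", "fy", "cx", "cy" (pixels), "view" (4x4, takes a point from world to camera coordinates). Camera axes: x right, y down, z forward; pixel columns grow to the right and rows downward; lengths in m; the calibration is good to about 2 mm. A picture is of the moment at which its call begins. camera_params takes no time and is no camera call.
- job.job_done(): hands the job in, once; it reports no verdict.
Trained networks look in the newest picture that a camera, given by its name, has taken for a name from the list of things; names that differ only in an ending like _2 or _b are one class to them, and where a whole thing is asked for, a point or a joint stands for the part that bears it (a point fixed in the world has none). Each returns a list of dicts, best first, with "conf" (0 to 1); they miss things now and then, are a little off and sometimes report something else, mostly with a low value. They report only what shows in the picture. A call takes as long as a camera call.
- finder.outline_of(camera, target): "region" (480x640 bool, what is visible of it) and "rect" ([left, top, right, bottom] in pixels, round what is visible of it).
- finder.spot_point(camera, target): "point" ([column, row] in pixels: a listed point, or the origin of a listed thing).
The state is a dict: "time": time; "joints": joint angles; "dq": joint speeds; "joint_efforts": joint torques, N m; "tool_pos": TCP position; "eef_rot": TCP orientation; "contact_force": force on the tool from outside, world axes, zero at the start; "ft_torque": the same for the moment, N m; "opening": opening from 0.0 (shut) to 1.0 (fully open).
Only numpy, scipy, OpenCV 4.12 (cv2) and the standard library are available. Lean on these libraries where they do the work, as an engineer would, in place of code of your own. Each camera call takes 0.05 s, during which the arm holds its last target.

## Task

Turn the black lock knob on the amber-hooded plate stand a quarter turn clockwise (seen from above) to free the tray, then pull the tray out by its orange handle until the yellow pointer is level with the green flag, without pulling it well past the flag, because the wells farther back must stay dark. The tray springs home if let go, so hold it steady at the flag for two seconds and finish the program still holding it there. Leave the knob freed and everything else on the bench where it stands.

Things in the scene. Friction and masses are not known exactly. Their poses are not given: they have to be found in the camera images.
- stand: Fixed white stand, amber see-through hood (sizes in mm). Origin on the bench surface. The tray is pulled out along the stand's own -x; lock knob on its +y side, flags on -y. Place and yaw (up to 20 degrees) vary. Base plate 14 high, x -200 to 130, y -115 to 115; hood x -38 to 130, top at 67. Before the hood nothing is above 40 but handle, lock knob with its housing, pointer, flags.
- tray (a joint): Pull-out (m) of the tray with the well plate along the stand's -x: 0 fully home under the hood, stop at 0.110. A spring always pulls it home: about 3 N at home plus 0.8 N per 10 mm (about 10 N at 85 mm), and slight friction.
- pull_handle: Orange upright paddle fixed on the tray's front, 14 mm thick along the stand's x, 50 mm wide along its y; moves with the tray, same axes as the stand. Origin at mid paddle at grip height, 82 mm above the bench; top 18 mm above it, free to 30 mm below it. At home it is at x = -115 mm, y = 0 in the stand's frame, 70 mm clear of the hood.
- pointer (a point): Tip of the yellow pointer blade (4 mm thick, 14 mm wide, tip 60 mm above the bench) on the tray's flag side; moves with the tray. At home it is at x = -65 mm, y = -81 mm in the stand's frame.
- flag_green: Green flag: upright blade 4 mm thick along the stand's x, 24 mm wide, top 66 mm above the bench, fixed on the rail beside the pointer's path. Origin below mid blade, 30 mm above the bench; axes as the stand's. Pointer and flag are level when their x in the stand's frame are equal; the pull needed is 35 to 88 mm.
- flag_red: Red flag, same shape as the green one on the same rail; belongs to another job. May be nearer or farther than the green one.
- lock_knob (a joint): Turn (rad) of the lock knob, growing clockwise seen from above; starts at 0 to 0.15 (locked), stop at 1.6. It lifts a pin: below about 1.0 rad the tray cannot be pulled more than a few mm; it stays where it is left (friction 0.05 N m).
- knob_grip (a point): On the vertical axis of the black lock knob at grip height, 91 mm above the bench; at x = -85, y = +85 mm in the stand's frame (does not move with the tray). The grip is an upright bar 14 mm thick, 44 long, top 13 above and free to 22 below this point. Its length lies along the stand's y at joint value 0, along x after a quarter turn; the point's y axis follows the bar.
- tube_rack: blue tube rack 130 x 85 x 42, beside the stand (mm); loose, to be left alone. Origin at the centre of its underside.
- reagent_jar: white jar with blue cap, 52 diameter, 85 tall, beside the stand (mm); loose, to be left alone. Origin at the centre of its underside.
- buffer_bottle: clear bottle with blue cap, 66 diameter, 150 tall, beside the stand (mm); loose, to be left alone. Origin at the centre of its underside.
- tip_box: blue box of pipette tips with pale lid, 120 x 85 x 85 (mm); loose, to be left alone. Origin at the centre of its underside.
- waste_tub: open yellow tub 150 x 200 x 130 (mm); loose, to be left alone. Origin at the centre of its underside.
- plate_stack: stack of four spare well plates 128 x 86 x 58 (mm); loose, to be left alone. Origin at the centre of its underside.
- pipette_lying: white and blue pipette lying on the bench, about 265 x 28 x 24 (mm); loose, to be left alone. Origin at the centre of its underside.

How it is judged:
On the way, in this order (a step that is already met when the one before it is completed fails the run):
1. the lock knob is turned free (over 1.1 rad) with the tray still home (value of joint lock_knob above 1.1 rad and value of joint tray below 0.008 m), for 0.1 s.
2. the tray is held by the fingers at the green flag, steady for 1.5 s (x of pointer in the frame of flag_green between -0.0045 and 0.0045 m and contact force between the fingers and pull_handle above 2 N and velocity of joint tray between -0.01 and 0.01 m/s), for 1.5 s.
At the end, for the whole second after the job is handed in: The fingers still hold the handle (over 2 N), the tray is still (under 10 mm/s), the pointer is within 4.5 mm (half a well pitch) of the green flag along the pull direction, and the lock knob is still turned free (over 1.1 rad) (all of step 2 and value of joint lock_knob above 1.1 rad); the arm keeps its last pose, push and grip.
It fails at once if the tray is forced out while the lock knob is still locked (value of joint tray above 0.008 m and value of joint lock_knob below 0.8 rad).
It fails at once if the pointer is pulled more than 10 mm past the green flag (x of pointer in the frame of flag_green below -0.01 m).
It fails at once if a bystander is moved more than 25 mm or knocked over (distance of any of tube_rack, reagent_jar, buffer_bottle, tip_box, waste_tub, plate_stack, pipette_lying from where it was at the start of the episode above 0.025 m or angle between any of tube_rack, reagent_jar, buffer_bottle, tip_box, waste_tub, plate_stack, pipette_lying's own z axis and vertical above 0.4 rad).
It also fails if it takes over 46 s, if anything falls off the work surface, if the arm or the gripper's body presses on something with over 40 N, if the wrist force passes 120 N, or if a joint passes its speed limit or range.

## Working session

There is one attempt and no reset: what is moved stays moved. The work goes in short steps, Python scripts to look and compute and a tool call to move; the robot and the scene stay as the last step left them, time stands still between calls to the robot, and variables do not carry over. Pictures are saved under pics/ and viewed, and the job is handed in when it is done.

Besides the shell and the picture viewer there is one more tool, called after "Emit:" as name(argument=value, ...) on one line, values as JSON. apply_moves: Moves the arm, as the interface text tells. Its arguments: {"type":"object","properties":{"linear":{"type":"array"},"twist":{"type":"array"},"fingers":{"type":"number"},"squeeze":{"type":"number"}},"required":["linear","twist"]}

```bash
mkdir -p pics; cat > h.py <<'E'
import numpy as np, cv2
from scipy.spatial.transform import Rotation as R
from workcell import get_state, viewer, job, finder
def snap(cam,name):
    im,d=viewer.get_image(cam); cv2.imwrite(f'pics/{name}.png',im[:,:,::-1]); np.save(f'{name}_d.npy',d); np.save(f'{name}_i.npy',im); return im,d
def deproj(cam,u,v,z):
    p=viewer.camera_params(cam); V=np.array(p['view'])
    c=np.array([(u-p['cx'])/p['fx']*z,(v-p['cy'])/p['fy']*z,z]); return V[:3,:3].T@(c-V[:3,3])
def onplane(cam,u,v,h):
    p=viewer.camera_params(cam); V=np.array(p['view']); o=-V[:3,:3].T@V[:3,3]
    r=V[:3,:3].T@np.array([(u-p['cx'])/p['fx'],(v-p['cy'])/p['fy'],1]); return o+r*(h-o[2])/r[2]
def proj(cam,P):
    p=viewer.camera_params(cam); V=np.array(p['view']); c=V[:3,:3]@np.array(P)+V[:3,3]; return np.array([c[0]/c[2]*p['fx']+p['cx'],c[1]/c[2]*p['fy']+p['cy']])
E
python3 - <<'E'
from h import *
for c in('scene','top'):
    snap(c,c+'0'); V=np.array(viewer.camera_params(c)['view']); print(c,-V[:3,:3].T@V[:3,3])
    for n,h in(('knob_grip',.091),('pull_handle',.082),('pointer',.06),('flag_green',.03),('flag_red',.03),('stand',0)):
        r=finder.spot_point(c,n)
        for q in r[:2]: print(c,n,np.round(q['point'],1),round(q['conf'],2),np.round(onplane(c,*q['point'],h),4))
s=get_state();print(s)
E
```

```text
scene [ 1.22958632 -0.11082564  1.1934068 ]
scene knob_grip [276.1 235.4] 0.51 [ 0.5762 -0.0635  0.091 ]
scene pull_handle [269.  289.4] 0.51 [ 0.7137 -0.1095  0.082 ]
scene pointer [225.6 273.8] 0.68 [ 0.6358 -0.2062  0.06  ]
scene flag_green [209.2 261.3] 0.63 [ 0.5742 -0.2446  0.03  ]
scene flag_red [210.2 268.1] 0.64 [ 0.5944 -0.2448  0.03  ]
scene stand [268.5 287.2] 0.65 [ 0.6693 -0.1095  0.    ]
scene stand [106.6 310.7] 0.58 [ 0.6342 -0.5188  0.    ]
top [0.31654646 0.04416309 1.38720747]
top knob_grip [365.  212.9] 0.74 [ 0.655 -0.097  0.091]
top knob_grip [352.6 245.2] 0.57 [ 0.567  -0.0563  0.091 ]
top pull_handle [388.2 243.4] 0.48 [ 0.5678 -0.1543  0.082 ]
top pointer [404.1 217. ] 0.75 [ 0.6445 -0.2089  0.06  ]
top flag_green [421.9 247.4] 0.56 [ 0.5605 -0.2564  0.03  ]
top flag_red [414.4 236.4] 0.54 [ 0.5935 -0.2384  0.03  ]
top stand [368.7 214.3] 0.93 [ 0.6738 -0.1174  0.    ]
{'time': 0.7, 'joints': array([-1.24820533,  0.68907818, -0.1946303 ,  1.56532679,  0.15732255,
        0.90248577, -0.21511822]), 'dq': array([ 4.07592685e-05,  1.46006648e-03,  2.82594234e-04,  2.01897389e-04,
        6.35557576e-04,  1.87850099e-03, -5.34113841e-04]), 'joint_efforts': array([ 2.80130134e-04, -5.39417839e+01, -1.26667365e+00, -1.58853400e+01,
        9.91809909e-03,  1.42410368e-03,  9.63677564e-06]), 'tool_pos': array([0.17796587, 0.59914766, 0.19732396]), 'eef_rot': array([1.43872084e-01, 9.89596292e-01, 4.51397199e-05, 1.17990380e-07]), 'contact_force': array([-0.64749503, -0.82666119, -0.11725564]), 'ft_torque': array([ 0.01518917, -0.02261647,  0.02662436]), 'opening': 1.0010487054664396}
```

```bash
python3 - <<'E'
from h import *
for c,(x0,y0,x1,y1) in {'top':(300,160,460,280),'scene':(140,190,340,340)}.items():
    im=np.load(c+'0_i.npy')[y0:y1,x0:x1,::-1]; cv2.imwrite(f'pics/{c}0z.png',cv2.resize(im,None,fx=5 if c=='top' else 4,fy=5 if c=='top' else 4,interpolation=cv2.INTER_CUBIC))
E
```

```text
(no output)
```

View pics/top0.png

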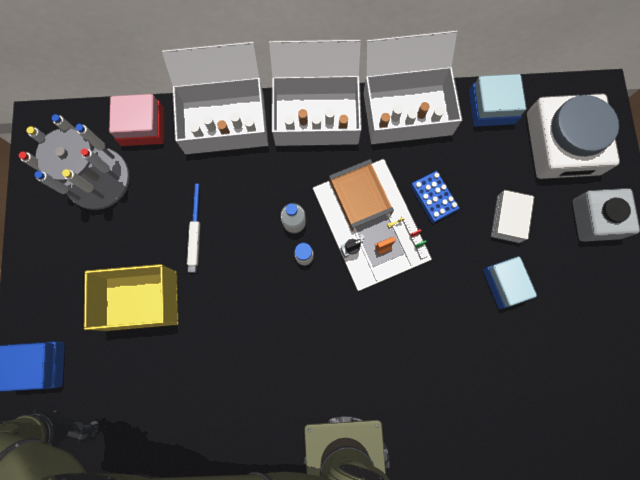

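View pics/scene0.png

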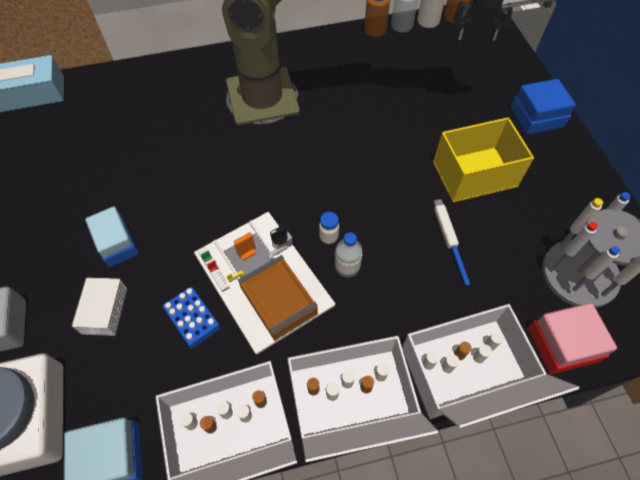

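View pics/top0z.png

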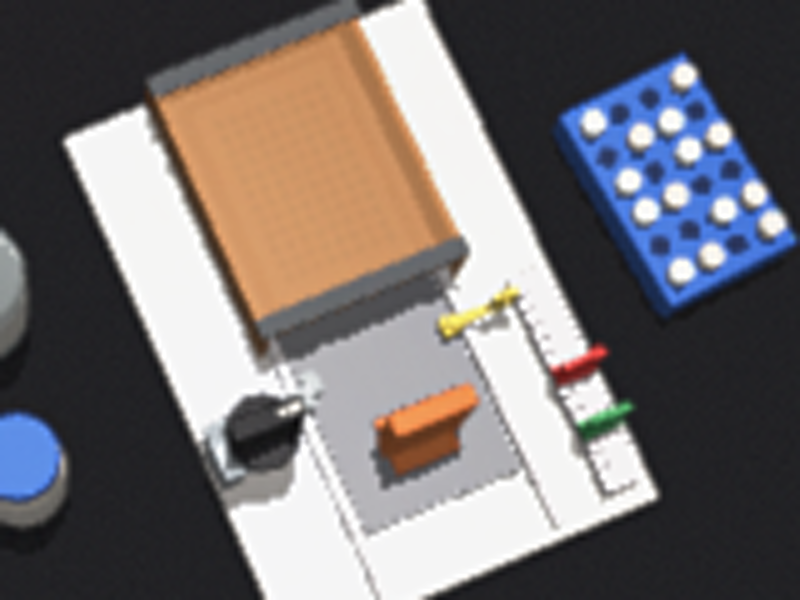

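View pics/scene0z.png

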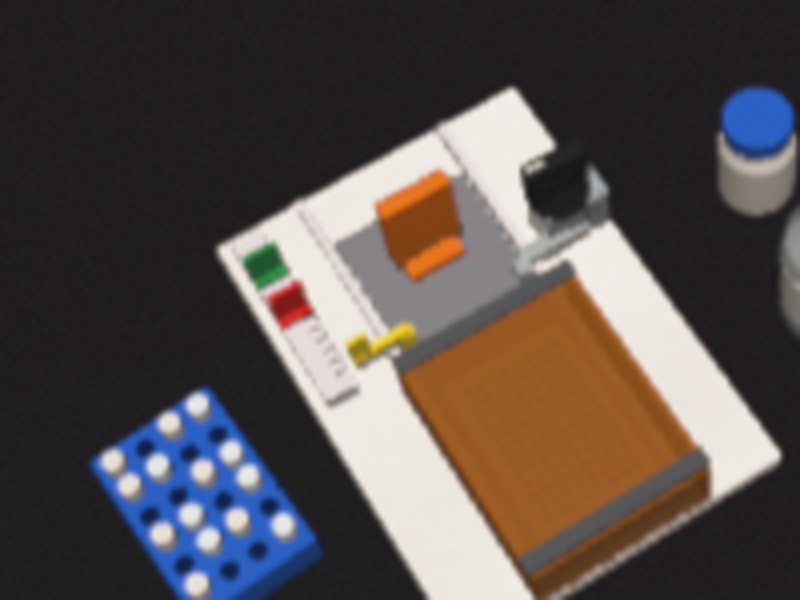

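```bash
cat > fit.py <<'E'
from h import *
from scipy.optimize import least_squares
from scipy.spatial.transform import Rotation as R
def rectdist(p,q):
    c,s=np.cos(q[2]),np.sin(q[2]); d=p-q[:2]; x=d[:,0]*c+d[:,1]*s; y=-d[:,0]*s+d[:,1]*c
    ax=np.abs(x+.035)-.165; ay=np.abs(y)-.115
    return np.where((ax>0)&(ay>0),np.hypot(ax,ay),np.maximum(ax,ay))
P={}
for c in('top','scene'):
    im=np.load(c+'0_i.npy')
    viewer.get_image(c)
    o=finder.outline_of(c,'stand'); o=o[0]; print(c,o['conf'],o['rect'])
    reg=cv2.dilate(o['region'].astype(np.uint8),np.ones((9,9)))
    g=cv2.GaussianBlur(im,(0,0),.7); m=((g.min(2)>120)&(reg>0)).astype(np.uint8)
    cs,_=cv2.findContours(cv2.resize(m,None,fx=1,fy=1),cv2.RETR_EXTERNAL,cv2.CHAIN_APPROX_NONE)
    # subpixel: use contour of upsampled gray
    big=cv2.resize(im.min(2),None,fx=8,fy=8,interpolation=cv2.INTER_CUBIC); mb=((big>115)&(cv2.resize(reg,None,fx=8,fy=8)>0)).astype(np.uint8)
    cs,_=cv2.findContours(mb,cv2.RETR_EXTERNAL,cv2.CHAIN_APPROX_NONE); k=max(cs,key=cv2.contourArea)[:,0,:]
    uv=(k+.5)/8-.5
    P[c]=np.array([onplane(c,u,v,.014)[:2] for u,v in uv[::3]])
for name,pts in (('top',P['top']),('scene',P['scene']),('both',np.vstack([P['top'],P['scene']]))):
    q=least_squares(lambda q:rectdist(pts,q),[.67,-.117,.4],loss='cauchy',f_scale=.001).x
    print(name,np.round(q,4),np.degrees(q[2]), np.mean(np.abs(rectdist(pts,q))<.002))
np.save('stand.npy',q)
def W(x,y,z):
    c,s=np.cos(q[2]),np.sin(q[2]); return np.array([q[0]+c*x-s*y,q[1]+s*x+c*y,z])
def S(w):
    c,s=np.cos(q[2]),np.sin(q[2]); d=np.array(w)[:2]-q[:2]; return np.array([d[0]*c+d[1]*s,-d[0]*s+d[1]*c])
for c in('top','scene'):
    x0,y0,x1,y1={'top':(300,160,460,300),'scene':(180,190,340,360)}[c]
    im=cv2.resize(np.load(c+'0_i.npy')[y0:y1,x0:x1,::-1],None,fx=4.5 if c=='top' else 3.5,fy=4.5 if c=='top' else 3.5,interpolation=cv2.INTER_CUBIC); f=4.5 if c=='top' else 3.5
    pr=lambda P:tuple(int(round(t)) for t in ((proj(c,P)-[x0,y0]+.5)*f-.5))
    r=[pr(W(a,b,.014)) for a,b in((-.2,-.115),(.13,-.115),(.13,.115),(-.2,.115))]
    cv2.polylines(im,[np.array(r)],True,(255,0,255),1)
    for x,y,h in((-.115,0,.1),(-.065,-.081,.06),(-.085,.085,.104)): cv2.circle(im,pr(W(x,y,h)),3,(255,255,0),-1)
    for x,y in((-.007,-.025),(.007,-.025),(.007,.025),(-.007,.025)): cv2.circle(im,pr(W(-.115+x,y,.1)),2,(0,0,255),-1)
    cv2.imwrite(f'pics/fit_{c}.png',im)
    for n,h in(('flag_green',.03),('flag_red',.03),('pointer',.06),('pull_handle',.082),('knob_grip',.091)):
        for z in finder.spot_point(c,n)[:1]: print(c,n,np.round(S(onplane(c,*z['point'],h)),4),round(z['conf'],2))
print('knob',W(-.085,.085,.091),'handle',W(-.115,0,.082))
E
python3 fit.py
```

```text
top 0.65 [313.7, 162.1, 429.1, 292.1]
scene 0.71 [194.5, 214.5, 334.3, 355.4]
top [ 0.678  -0.1084  0.3403] 19.499895171983333 0.5802281368821293
scene [ 0.6755 -0.1086  0.3432] 19.663214872930258 0.48482758620689653
both [ 0.6776 -0.1081  0.3414] 19.560973183893836 0.5041591320072333
top flag_green [-0.1605 -0.0928] 0.46
top flag_red [-0.1196 -0.0974] 0.63
top pointer [-0.0563 -0.0808] 0.69
top pull_handle [-0.1082  0.    ] 0.7
top knob_grip [-0.0829  0.0838] 0.72
scene flag_green [-0.1428 -0.0892] 0.5
scene flag_red [-0.1136 -0.0897] 0.65
scene pointer [-0.0711 -0.0818] 0.66
scene pull_handle [-0.1138  0.0011] 0.75
scene knob_grip [-0.0741  0.0836] 0.74
knob [ 0.56901844 -0.05650441  0.091     ] handle [ 0.5692087  -0.14664299  0.082     ]
```

View pics/fit_top.png

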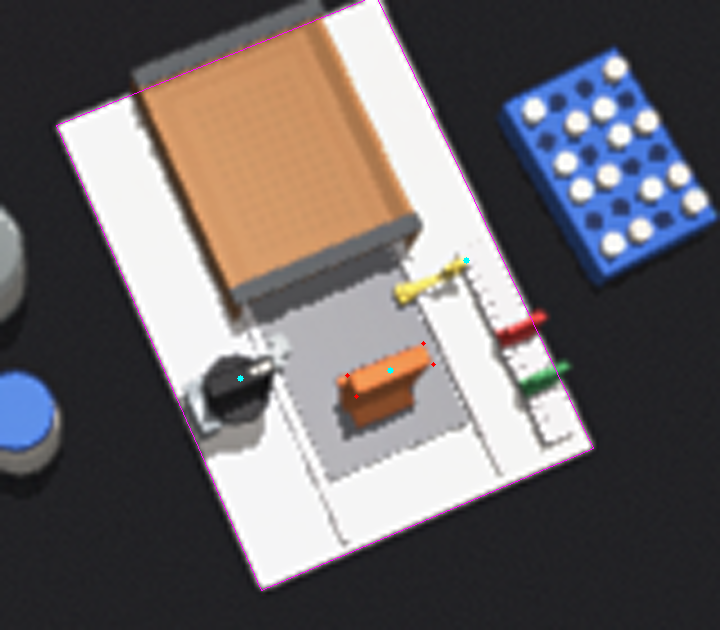

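View pics/fit_scene.png

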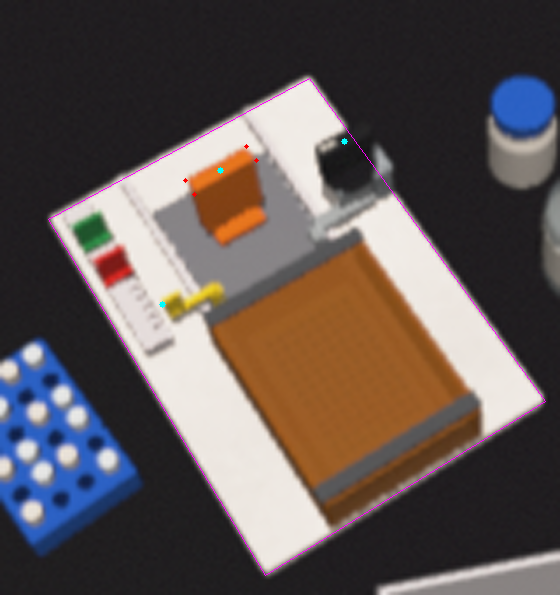

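```bash
cat > flags.py <<'E'
from h import *
import sys
from scipy.optimize import minimize
q=np.load('stand.npy')
def W(x,y,z):
    c,s=np.cos(q[2]),np.sin(q[2]); return np.array([q[0]+c*x-s*y,q[1]+s*x+c*y,z])
F=8
def target(c,im,col,box):
    x0,y0,x1,y1=box
    b=cv2.resize(im[y0:y1,x0:x1],None,fx=F,fy=F,interpolation=cv2.INTER_CUBIC).astype(float); r,g,bl=b[...,0],b[...,1],b[...,2]
    return {'green':(g-np.maximum(r,bl)>25),'red':(r-np.maximum(g,bl)>55)&(np.abs(g-bl)<45),'yellow':(np.minimum(r,g)-bl>55)&(g>.72*r)}[col].astype(np.uint8)
def model(c,x,y,zb,zt,tx,wy,box,shape):
    P=[W(x+a*tx/2,y+b*wy/2,z) for a in(-1,1) for b in(-1,1) for z in(zb,zt)]
    uv=np.array([(proj(c,p)-box[:2]+.5)*F-.5 for p in P]); h=cv2.convexHull(np.round(uv).astype(np.int32)); m=np.zeros(shape,np.uint8); cv2.fillConvexPoly(m,h,1); return m
def fitflag(ims,col,x0):
    best=None
    T={}
    for c in ims:
        u=proj(c,W(x0,-.095,.045)).astype(int); box=(u[0]-16,u[1]-16,u[0]+16,u[1]+16); T[c]=(box,target(c,ims[c],col,box))
    def cost(p,cs):
        t=0
        for c in cs:
            b,m=T[c]; o=model(c,p[0],p[1],p[2],.066,.004,.024,b,m.shape); t-= (o&m).sum()/max(1,(o|m).sum())
        return t/len(cs)
    for cs in ([ [k] for k in ims]+([list(ims)] if len(ims)>1 else [])):
        best=min((minimize(cost,[x0+d,-.097,zb],args=(cs,),method='Nelder-Mead',options=dict(initial_simplex=np.array([[x0+d,-.097,zb],[x0+d+.006,-.097,zb],[x0+d,-.091,zb],[x0+d,-.097,zb+.008]]))) for d in(-.008,0,.008) for zb in(.018,.03)),key=lambda r:r.fun)
        print(col,cs,np.round(best.x,4),'IoU',round(-best.fun,3))
    return best.x
if __name__=='__main__':
    tag=sys.argv[1]; ims={c:np.load(f'{c}{tag}_i.npy') for c in sys.argv[2:]}
    fitflag(ims,'green',-.149); fitflag(ims,'red',-.118)
E
python3 flags.py 0 top scene
```

```text
Traceback (most recent call last):
  File "flags.py", line 31, in <module>
    fitflag(ims,'green',-.149); fitflag(ims,'red',-.118)
    ~~~~~~~^^^^^^^^^^^^^^^^^^^
  File "flags.py", line 26, in fitflag
    best=min((minimize(cost,[x0+d,-.097,zb],args=(cs,),method='Nelder-Mead',options=dict(initial_simplex=np.array([[x0+d,-.097,zb],[x0+d+.006,-.097,zb],[x0+d,-.091,zb],[x0+d,-.097,zb+.008]]))) for d in(-.008,0,.008) for zb in(.018,.03)),key=lambda r:r.fun)
  File "flags.py", line 26, in <genexpr>
    best=min((minimize(cost,[x0+d,-.097,zb],args=(cs,),method='Nelder-Mead',options=dict(initial_simplex=np.array([[x0+d,-.097,zb],[x0+d+.006,-.097,zb],[x0+d,-.091,zb],[x0+d,-.097,zb+.008]]))) for d in(-.008,0,.008) for zb in(.018,.03)),key=lambda r:r.fun)
              ~~~~~~~~^^^^^^^^^^^^^^^^^^^^^^^^^^^^^^^^^^^^^^^^^^^^^^^^^^^^^^^^^^^^^^^^^^^^^^^^^^^^^^^^^^^^^^^^^^^^^^^^^^^^^^^^^^^^^^^^^^^^^^^^^^^^^^^^^^^^^^^^^^^^^^^^^^^^^^^^^^^^^^^^^^^^^^^^^^
  File "flags.py", line 23, in cost
    b,m=T[c]; o=model(c,p[0],p[1],p[2],.066,.004,.024,b,m.shape); t-= (o&m).sum()/max(1,(o|m).sum())
                ~~~~~^^^^^^^^^^^^^^^^^^^^^^^^^^^^^^^^^^^^^^^^^^^
  File "flags.py", line 14, in model
    uv=np.array([(proj(c,p)-box[:2]+.5)*F-.5 for p in P]); h=cv2.convexHull(np.round(uv).astype(np.int32)); m=np.zeros(shape,np.uint8); cv2.fillConvexPoly(m,h,1); return m
                  ~~~~^^^^^
  File "h.py", line 13, in proj
    p=viewer.camera_params(cam); V=np.array(p['view']); c=V[:3,:3]@np.array(P)+V[:3,3]; return np.array([c[0]/c[2]*p['fx']+p['cx'],c[1]/c[2]*p['fy']+p['cy']])
ValueError: time passes only in moves, steps and waits
```

```bash
sed -i 's/viewer.camera_params(cam)/CP(cam)/; ' h.py; cat >> h.py <<'E'
import functools
@functools.lru_cache(None)
def CP(c): return viewer.camera_params(c)
E
python3 flags.py 0 top scene; python3 -c "
from h import *;print(get_state()['time'])"
```

```text
green ['top'] [-0.1491 -0.0979  0.0173] IoU 0.799
green ['scene'] [-0.1525 -0.0952  0.0281] IoU 0.868
green ['top', 'scene'] [-0.1502 -0.0963  0.0315] IoU 0.759
red ['top'] [-0.1158 -0.0981  0.0145] IoU 0.776
red ['scene'] [-0.1192 -0.095   0.0257] IoU 0.913
red ['top', 'scene'] [-0.1173 -0.0954  0.0284] IoU 0.761
1.4
```

```bash
cat > go.py <<'E'
from h import *
q=np.load('stand.npy')
def W(x,y,z):
    c,s=np.cos(q[2]),np.sin(q[2]); return np.array([q[0]+c*x-s*y,q[1]+s*x+c*y,z])
def S(w):
    c,s=np.cos(q[2]),np.sin(q[2]); d=np.array(w)[:2]-q[:2]; return np.array([d[0]*c+d[1]*s,-d[0]*s+d[1]*c])
def plan(pos,yaw):  # yaw = world angle of tool y, deg, tool down
    s=get_state(); Rt=R.from_quat(s['eef_rot']); a=np.radians(yaw)
    y=np.array([np.cos(a),np.sin(a),0]); z=np.array([0,0,-1.]); x=np.cross(y,z)
    Rg=R.from_matrix(np.c_[x,y,z]); print('lin',np.round(Rt.inv().apply(pos-s['tool_pos']),4),'twist',np.round((Rt.inv()*Rg).as_rotvec(degrees=True),2),'t',s['time'],'pos',np.round(s['tool_pos'],4),'F',np.round(s['contact_force'],2),'open',round(s['opening'],3),'stand xy',np.round(S(s['tool_pos']),4),'yaw',np.round(np.degrees(np.arctan2(*Rt.as_matrix()[1::-1,1])),2))
Y=np.degrees(q[2])
E
python3 - <<'E'
from go import *
plan(W(-.085,.085,.27),Y-4)
for n,h in(('buffer_bottle',.15),('reagent_jar',.085)):
    pass
print(S(onplane('top',292,210,.15)),S(onplane('top',303,250,.085)))
E
```

```text
lin [-0.5615 -0.5171 -0.0727] twist [ 1.000e-02 -0.000e+00  5.789e+01] t 1.4 pos [0.178  0.5991 0.1973] F [0.22 0.08 0.58] open 1.001 stand xy [-0.2339  0.8337] yaw 73.45
[0.05221202 0.20216797] [-0.04538402  0.21415798]
```

Emit:
apply_moves(linear=[[0, 0, -0.035], [-0.03, -0.028, -0.055], [-0.06, -0.055, -0.073], [-0.09, -0.083, -0.073], [-0.12, -0.11, -0.073], [-0.15, -0.138, -0.073], [-0.18, -0.166, -0.073], [-0.21, -0.193, -0.073], [-0.24, -0.221, -0.073], [-0.27, -0.249, -0.073], [-0.3, -0.276, -0.073], [-0.33, -0.304, -0.073], [-0.36, -0.332, -0.073], [-0.39, -0.359, -0.073], [-0.42, -0.387, -0.073], [-0.45, -0.414, -0.073], [-0.48, -0.442, -0.073], [-0.51, -0.47, -0.073], [-0.54, -0.497, -0.073], [-0.5615, -0.5171, -0.073]], twist=[[0, 0, 0], [0, 0, 3], [0, 0, 6], [0, 0, 9], [0, 0, 12], [0, 0, 15], [0, 0, 18], [0, 0, 21], [0, 0, 24], [0, 0, 28], [0, 0, 31], [0, 0, 34], [0, 0, 37], [0, 0, 40], [0, 0, 43], [0, 0, 46], [0, 0, 49], [0, 0, 52], [0, 0, 55], [0, 0, 57.9]], fingers=0.4, squeeze=40)

```text
time: 3.07
tool_pos: [0.5704, -0.0607, 0.2705]
eef_rot: [0.607, 0.795, -0.0, 0.001]
contact_force: [0.7, -0.3, -0.1]
opening: 0.603
```

```bash
python3 - <<'E'
from go import *
plan(W(-.085,.085,.074),Y-4); print(get_state()['joints'])
E
```

```text
lin [ 0.0048 -0.0004  0.1965] twist [ 0.05  0.12 -0.33] t 3.0667 pos [ 0.5704 -0.0607  0.2705] F [ 0.7  -0.32 -0.05] open 0.603 stand xy [-0.0851  0.0806] yaw 15.23
[-0.04526417  0.53594101  0.1162673   1.63987617 -0.0699679   0.96837091
  0.36016751]
```

Emit:
apply_moves(linear=[[0.0048, -0.0004, 0.035], [0.0048, -0.0004, 0.07], [0.0048, -0.0004, 0.105], [0.0048, -0.0004, 0.13], [0.0048, -0.0004, 0.13], [0.0048, -0.0004, 0.13]], twist=[[0, 0, 0], [0, 0, 0], [0, 0, 0], [0, 0, 0], [0, 0, 0], [0, 0, 0]])

```text
time: 3.57
tool_pos: [0.5683, -0.0562, 0.1399]
eef_rot: [0.607, 0.795, -0.001, 0.0]
contact_force: [0.2, -0.6, 1.1]
opening: 0.598
```

```bash
python3 - <<'E'
from go import *
plan(W(-.085,.085,.074),Y-4)
for c in('scene','top'):
    im,d=snap(c,c+'1'); u=proj(c,W(-.085,.085,.1)).astype(int)
    cv2.imwrite(f'pics/z1{c}.png',cv2.resize(im[u[1]-60:u[1]+60,u[0]-60:u[0]+60,::-1],None,fx=5,fy=5,interpolation=cv2.INTER_CUBIC))
E
python3 -c "
import cv2,numpy as np
cv2.imwrite('pics/z1.png',cv2.resize(np.hstack([cv2.imread('pics/z1scene.png'),cv2.imread('pics/z1top.png')]),(800,400)))"
```

```text
lin [-0.0004  0.0008  0.0659] twist [-0.08  0.07 -0.33] t 3.5667 pos [ 0.5683 -0.0562  0.1399] F [ 0.15 -0.58  1.1 ] open 0.598 stand xy [-0.0856  0.0855] yaw 15.23
```

View pics/z1.png

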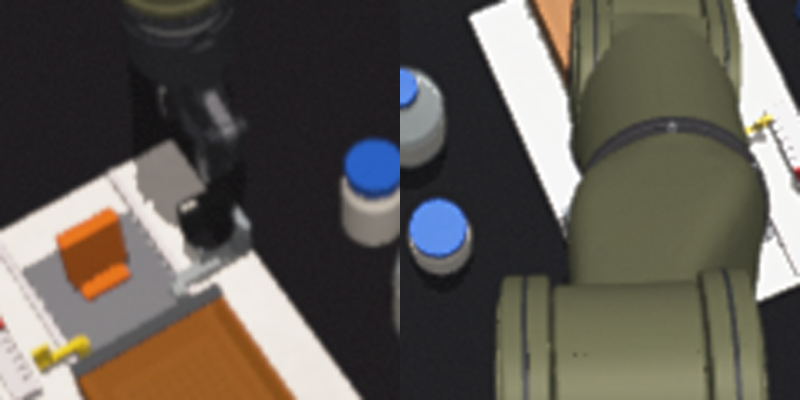

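The scene view (left half) shows the fingers above the black knob at about (215,215), and the tray is still home. The top view is blocked by the arm. Next I descend and grip.

Emit:
apply_moves(linear=[[-0.0004, 0.0008, 0.02], [-0.0004, 0.0008, 0.04], [-0.0004, 0.0008, 0.055], [-0.0004, 0.0008, 0.0655], [-0.0004, 0.0008, 0.0655], [-0.0004, 0.0008, 0.0655]], twist=[[0, 0, 0], [0, 0, 0], [0, 0, 0], [0, 0, 0], [0, 0, 0], [0, 0, 0]])

```text
time: 4.17
tool_pos: [0.5726, -0.0569, 0.0778]
eef_rot: [0.607, 0.795, 0.001, 0.003]
contact_force: [-0.1, -0.7, -1.1]
opening: 0.601
```

Emit:
apply_moves(linear=[[0, 0, 0], [0, 0, 0], [0, 0, 0], [0, 0, 0], [0, 0, 0], [0, 0, 0], [0, 0, 0]], twist=[[0, 0, 0], [0, 0, 0], [0, 0, 0], [0, 0, 0], [0, 0, 0], [0, 0, 0], [0, 0, 0]], fingers=1, squeeze=30)

```text
time: 4.75
tool_pos: [0.5726, -0.0569, 0.0778]
eef_rot: [0.607, 0.795, 0.001, 0.003]
contact_force: [-0.0, 0.1, -0.7]
opening: 0.007
```

```bash
python3 - <<'E'
from go import *
plan(W(-.085,.085,.074),Y-88); print(get_state()['ft_torque'])
E
```

```text
lin [ 0.0013 -0.0033  0.0038] twist [ 4.200e-01 -6.000e-02  8.367e+01] t 4.75 pos [ 0.5726 -0.0569  0.0778] F [-0.02  0.11 -0.7 ] open 0.007 stand xy [-0.0818  0.0835] yaw 15.23
[0.01724641 0.0275931  0.01546106]
```

```bash
python3 - <<'E'
from go import *
c='scene'
im,d=snap(c,'scene2'); u=proj(c,W(-.085,.085,.1)).astype(int); print(u)
cv2.imwrite('pics/z2.png',cv2.resize(im[u[1]-50:u[1]+50,u[0]-65:u[0]+65,::-1],None,fx=6,fy=6,interpolation=cv2.INTER_CUBIC))
E
```

```text
[277 230]
```

View pics/z2.png

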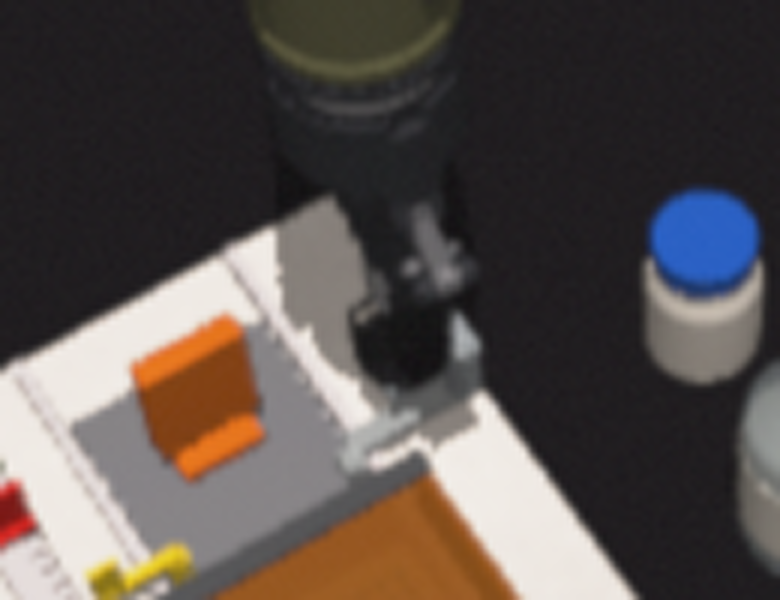

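```bash
python3 - <<'E'
from go import *
c='scene'
s=get_state(); Rt=R.from_quat(s['eef_rot']); print(s['opening'],s['joint_efforts'])
im=np.load('scene2_i.npy'); d=np.load('scene2_d.npy')
x0,y0,x1,y1=245,190,311,245; f=12
g=np.clip(255*(im[y0:y1,x0:x1,::-1]/255.)**.45,0,255).astype(np.uint8)
g0=np.clip(255*(np.load('scene0_i.npy')[y0:y1,x0:x1,::-1]/255.)**.45,0,255).astype(np.uint8)
f=6
a=cv2.resize(g,None,fx=f,fy=f,interpolation=cv2.INTER_CUBIC);b=cv2.resize(g0,None,fx=f,fy=f,interpolation=cv2.INTER_CUBIC)
for P,col in((s['tool_pos'],(0,0,255)),(s['tool_pos']-Rt.apply([0,0,.054]),(0,255,255)),(W(-.085,.063,.104),(255,255,0)),(W(-.085,.107,.104),(255,255,0)),(W(-.085,.107,.069),(255,255,0))):
    p=tuple(int(t) for t in (proj(c,P)-[x0,y0]+.5)*f); cv2.circle(a,p,3,col,-1); cv2.circle(b,p,3,col,-1)
cv2.imwrite('pics/z3.png',np.hstack([a,b]))
for v in range(205,240,3): print(v,[int(1000*deproj(c,u,v,d[v,u])[2]) for u in range(262,300,3)])
E
```

```text
-0.0030986995510087385 [-4.50378730e-04 -5.26204705e+01  2.41541214e+00 -1.01592341e+01
  9.32884432e-03 -2.58722948e-02 -1.83968535e-05]
205 [260, 269, 270, 273, 270, 270, 264, 259, 251, 1, 1, -1, -2]
208 [246, 257, 260, 261, 261, 258, 259, 248, 2, 1, 1, -1, 0]
211 [0, -3, 248, 253, 248, 244, 245, 237, -1, 1, 1, -2, 0]
214 [6, 17, 184, 218, 216, 237, 233, 227, 5, 1, 1, -1, 4]
217 [16, 10, 15, 206, 194, 224, 226, 218, 0, -1, 3, 1, 0]
220 [10, 14, 15, 151, 182, 178, 165, 214, -1, 1, 1, -3, 1]
223 [17, 9, 14, 12, 165, 164, 169, 213, 212, 207, -1, -2, 1]
226 [13, 13, 16, 18, 143, 181, 198, 206, 207, 204, -1, -1, 1]
229 [16, 10, 15, 13, 125, 162, 187, 204, 201, 0, -1, 0, 0]
232 [19, 11, 17, 106, 104, 106, 101, 88, 82, -2, 3, 3, -2]
235 [12, 14, 17, 102, 101, 92, 86, 78, 74, 60, 0, 1, 1]
238 [23, 16, 10, 82, 87, 81, 75, 71, 68, 63, 0, 0, 0]
```

View pics/z3.png

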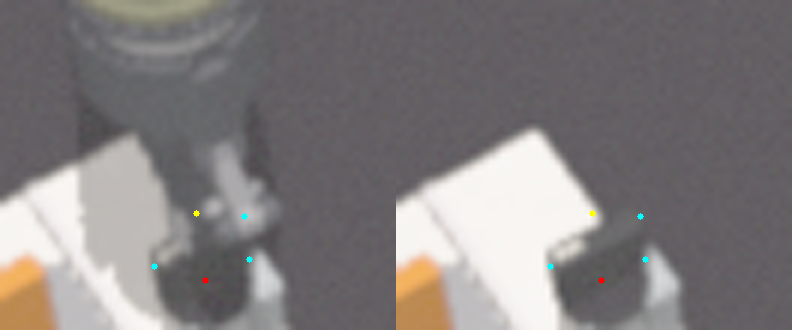

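```bash
python3 - <<'E'
from go import *
c='scene'; d=np.load('scene2_d.npy')
for v in range(214,236,2):
    print(v,[tuple(int(round(1000*t)) for t in (*S(w),w[2])) for w in (deproj(c,u,v,d[v,u]) for u in range(271,294,3))])
print(np.round(S(get_state()['tool_pos']),4))
d=np.load('scene0_d.npy'); print('knob at start')
for v in range(224,240,2):
    print(v,[tuple(int(round(1000*t)) for t in (*S(w),w[2])) for w in (deproj(c,u,v,d[v,u]) for u in range(268,290,3))])
E
```

```text
214 [(-66, 65, 218), (-64, 72, 216), (-48, 71, 237), (-46, 78, 234), (-46, 86, 227), (-171, 155, 5), (-169, 163, 1), (-164, 170, 2)]
216 [(-67, 65, 210), (-66, 72, 205), (-49, 71, 228), (-44, 77, 229), (-47, 85, 218), (-169, 154, -1), (-163, 160, 2), (-161, 168, -3)]
218 [(-73, 66, 192), (-73, 74, 185), (-48, 71, 220), (-42, 75, 225), (-43, 83, 217), (-163, 150, -1), (-158, 157, 0), (-154, 164, 0)]
220 [(-92, 74, 152), (-70, 72, 183), (-68, 79, 179), (-71, 88, 166), (-39, 81, 215), (-158, 147, -2), (-152, 153, 2), (-147, 160, 1)]
222 [(-167, 105, 13), (-68, 70, 176), (-69, 79, 168), (-67, 85, 166), (-37, 79, 211), (-33, 84, 212), (-149, 151, -4), (-141, 156, 3)]
224 [(-160, 101, 15), (-71, 71, 163), (-65, 76, 167), (-43, 74, 199), (-34, 77, 209), (-31, 83, 207), (-27, 88, 208), (-136, 153, 1)]
226 [(-153, 97, 18), (-78, 73, 143), (-52, 69, 182), (-39, 71, 198), (-30, 74, 207), (-26, 80, 207), (-24, 86, 205), (-132, 150, -2)]
228 [(-151, 95, 12), (-80, 73, 131), (-56, 70, 166), (-37, 69, 193), (-27, 72, 204), (-24, 79, 202), (-22, 85, 199), (-125, 146, 2)]
230 [(-145, 92, 13), (-82, 7
[... 759 characters left out ...]
 (-82, 99, 104), (-78, 105, 105), (-131, 140, 0)]
230 [(-149, 85, 14), (-146, 92, 12), (-91, 77, 103), (-83, 82, 108), (-79, 88, 108), (-78, 96, 103), (-80, 105, 92), (-125, 136, 0)]
232 [(-144, 82, 14), (-87, 67, 107), (-86, 74, 103), (-81, 80, 103), (-78, 87, 101), (-79, 95, 92), (-77, 103, 87), (-120, 133, -1)]
234 [(-137, 78, 16), (-84, 64, 104), (-78, 70, 107), (-81, 79, 95), (-76, 85, 95), (-77, 94, 86), (-79, 103, 74), (-82, 114, 60)]
236 [(-133, 75, 14), (-85, 64, 93), (-79, 69, 97), (-78, 77, 90), (-82, 87, 75), (-80, 94, 72), (-77, 102, 69), (-76, 110, 63)]
238 [(-130, 73, 10), (-87, 64, 80), (-79, 69, 86), (-80, 77, 78), (-83, 87, 64), (-73, 91, 74), (-72, 99, 69), (-72, 107, 60)]
```

```bash
python3 - <<'E'
from go import *
c='scene'
for t in('scene1','scene2'):
    d=np.load(t+'_d.npy'); print(t)
    rows=[]
    for v in range(200,236,2):
        print(v,[tuple(int(round(1000*t)) for t in (*S(w),w[2])) if (w[2]>.03) else '-' for w in (deproj(c,u,v,d[v,u]) for u in range(262,292,3))])
im=np.load('scene1_i.npy');x0,y0,x1,y1=240,160,310,245
a=np.hstack([np.clip(255*(np.load(f'scene{k}_i.npy')[y0:y1,x0:x1,::-1]/255.)**.4,0,255).astype(np.uint8) for k in(1,2)])
cv2.imwrite('pics/z4.png',cv2.resize(a,None,fx=5.5,fy=5.5,interpolation=cv2.INTER_CUBIC))
E
```

```text
scene1
200 ['-', (-117, 77, 204), (-112, 83, 206), (-67, 70, 271), (-54, 72, 284), (-48, 76, 289), (-47, 83, 284), (-45, 89, 282), '-', '-']
202 ['-', '-', (-114, 83, 195), (-66, 69, 264), (-57, 72, 273), (-46, 75, 284), (-43, 80, 284), (519, -187, 1193), '-', '-']
204 ['-', '-', (-112, 81, 190), (-62, 67, 264), '-', (-65, 83, 247), (-39, 78, 283), (-37, 84, 281), (-53, 99, 247), '-']
206 ['-', '-', (-112, 80, 182), (-66, 68, 250), (-62, 74, 250), (-59, 79, 249), (-41, 78, 272), (-31, 81, 283), (-29, 87, 280), (-23, 91, 284)]
208 ['-', '-', '-', '-', (-58, 71, 248), (-55, 77, 247), (-55, 84, 242), (-27, 78, 283), (-25, 84, 280), (-21, 90, 280)]
210 ['-', '-', '-', '-', (-57, 70, 242), (-56, 77, 239), (-25, 69, 285), (-23, 75, 282), (-22, 82, 277), (-19, 88, 276)]
212 ['-', '-', '-', '-', '-', (-52, 74, 237), (-26, 69, 276), (-21, 74, 277), (-19, 80, 275), (-18, 87, 270)]
214 ['-', '-', '-', '-', '-', (-49, 72, 236), (-27, 69, 265), (519, -187, 1193), (-25, 83, 256), (-24, 89, 252)]
216 ['-', '-', '-', '-', '-', (-48, 71, 229), (-31, 70, 252), (-23, 74, 260), (-26, 82, 248), (-26, 90,
[... 2524 characters left out ...]
', (-71, 71, 163), (-65, 76, 167), (-43, 74, 199), (-34, 77, 209), (-31, 83, 207), (-27, 88, 208)]
226 ['-', '-', '-', '-', (-78, 73, 143), (-52, 69, 182), (-39, 71, 198), (-30, 74, 207), (-26, 80, 207), (-24, 86, 205)]
228 ['-', '-', '-', '-', (-80, 73, 131), (-56, 70, 166), (-37, 69, 193), (-27, 72, 204), (-24, 79, 202), (-22, 85, 199)]
230 ['-', '-', '-', '-', (-82, 73, 119), (-73, 77, 128), (-38, 69, 183), (-23, 70, 203), (-79, 104, 94), '-']
232 ['-', '-', '-', (-88, 67, 106), (-85, 74, 104), (-79, 79, 107), (-78, 87, 101), (-81, 96, 89), (-80, 104, 82), '-']
234 ['-', '-', '-', (-84, 64, 104), (-81, 71, 102), (-78, 78, 100), (-79, 86, 91), (-80, 95, 80), (-75, 101, 81), (-81, 113, 63)]
```

View pics/z4.png

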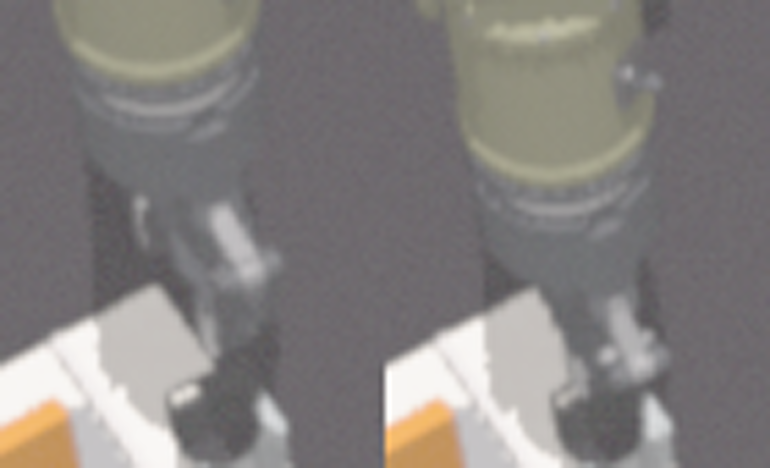

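```bash
python3 - <<'E'
from go import *
P=np.array([.178,.5991,.1973])
for c in('scene','top'):
    p=proj(c,P); print(c,p,proj(c,P+[0,0,.045]))
    u,v=[int(t) for t in p]; im=np.load(c+'0_i.npy'); x0=max(0,u-60);y0=max(0,v-45);x1=min(640,u+60);y1=min(480,v+45)
    a=np.clip(255*(im[y0:y1,x0:x1,::-1]/255.)**.45,0,255).astype(np.uint8); f=6
    a=cv2.resize(a,None,fx=f,fy=f,interpolation=cv2.INTER_CUBIC)
    for h,col in((0,(0,0,255)),(.045,(0,255,255)),(-.1973,(255,0,255))):
        cv2.circle(a,tuple(int(t) for t in (proj(c,P+[0,0,h])-[x0,y0]+.5)*f),4,col,-1)
    cv2.imwrite(f'pics/start_{c}.png',a)
d=np.load('scene0_d.npy')
for v in range(0,45,3): print(v,[tuple(int(round(1000*t)) for t in w) if w[2]>.03 else '-' for w in (deproj('scene',u,v,d[v,u]) for u in range(455,535,8))])
E
```

```text
scene [471.49509545  52.48459516] [475.62111055  39.35386683]
top [ 85.18641337 418.06064571] [ 75.60491166 421.1522762 ]
0 [(-197, 723, 91), (-184, 746, 95), '-', (189, 566, 377), (213, 573, 392), (215, 594, 390), (204, 625, 377), '-', '-', '-']
3 [(-193, 724, 82), (154, 544, 349), '-', (192, 566, 371), (209, 578, 380), (214, 597, 380), '-', '-', '-', '-']
6 [(-196, 729, 67), (165, 540, 348), (170, 560, 348), (194, 568, 363), (208, 582, 370), (213, 601, 371), (191, 640, 348), (194, 662, 346), '-', '-']
9 [(-192, 729, 58), (175, 536, 347), (175, 559, 343), (185, 576, 346), (210, 583, 362), (211, 605, 359), (194, 642, 341), (203, 658, 345), '-', '-']
12 [(-183, 727, 53), (172, 540, 335), (180, 559, 337), (190, 576, 341), (189, 600, 336), (197, 619, 338), '-', (204, 661, 336), '-', '-']
15 [(152, 531, 314), (-184, 762, 34), (156, 577, 308), (191, 578, 333), (190, 602, 328), (199, 620, 331), '-', (211, 659, 332), '-', '-']
18 [(151, 534, 303), (155, 555, 303), (182, 562, 320), (194, 578, 326), (193, 603, 321), (203, 620, 325), '-', '-', '-', '-']
21 [(170, 525, 309), (156, 557, 294), (185, 563, 313), (179, 591, 304), (192, 607, 310), (204, 623, 315), (189, 658, 299), '-', '-', '-']
24 [(171, 527, 300), (168, 552, 294), '-', '-', '-', (204, 626, 306), (198, 655, 296), '-', '-', '-']
27 ['-', (174, 551, 289), '-', '-', '-', (191, 638, 285), (198, 658, 286), '-', '-', '-']
30 ['-', (176, 552, 281), '-', '-', '-', (196, 638, 279), '-', '-', '-', '-']
33 ['-', '-', '-', '-', '-', (203, 636, 275), '-', '-', '-', '-']
36 ['-', '-', '-', '-', '-', (202, 640, 264), '-', '-', '-', '-']
39 ['-', '-', '-', '-', '-', '-', '-', '-', '-', '-']
42 ['-', '-', '-', '-', '-', '-', '-', '-', '-', '-']
```

View pics/start_scene.png

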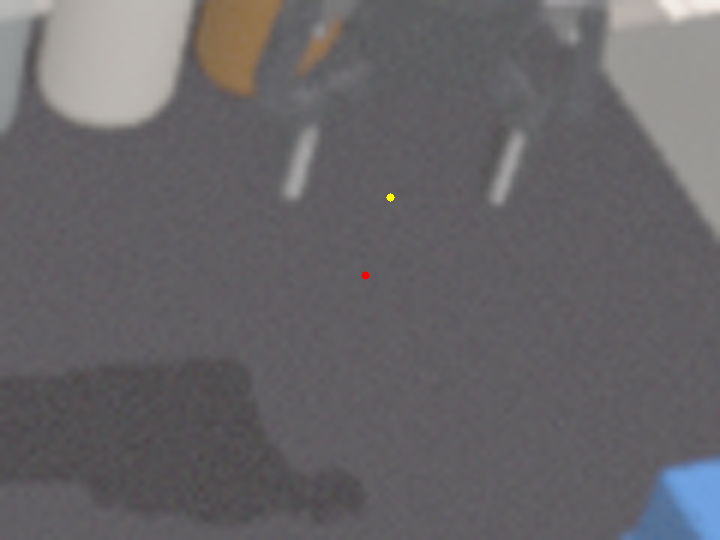

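View pics/start_top.png

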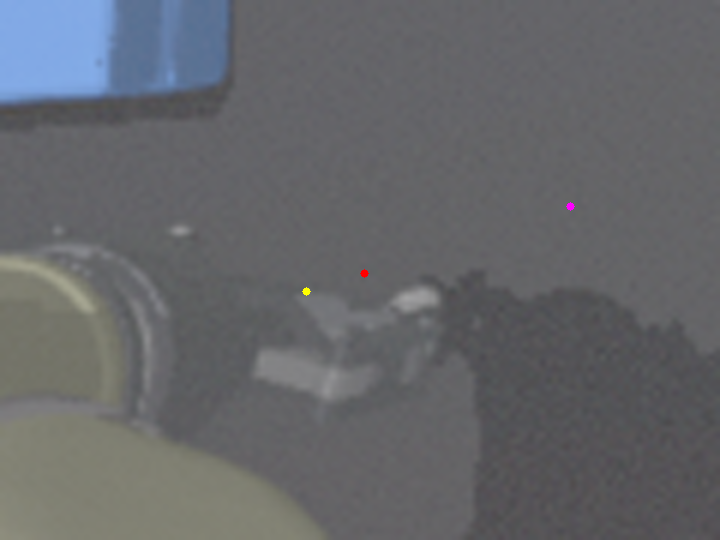

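The reported TCP doesn't match the pictures. The fingertips sit about 33 mm above it: the start picture shows the open tips at P+44 mm, and they closed over the bar touching nothing. I'll reopen, allow for that offset, and go down in stages.

Emit:
apply_moves(linear=[[0.0013, -0.0033, -0.003], [0.0013, -0.0033, -0.003], [0.0013, -0.0033, -0.003], [0.0013, -0.0033, -0.003], [0.0013, -0.0033, 0.004], [0.0013, -0.0033, 0.012], [0.0013, -0.0033, 0.018], [0.0013, -0.0033, 0.018], [0.0013, -0.0033, 0.018]], twist=[[0, 0, 0], [0, 0, 0], [0, 0, 0], [0, 0, 0], [0, 0, 0], [0, 0, 0], [0, 0, 0], [0, 0, 0], [0, 0, 0]], fingers=0.4)

```text
time: 5.55
tool_pos: [0.5685, -0.0565, 0.0589]
eef_rot: [0.607, 0.795, 0.001, 0.002]
contact_force: [0.4, -0.1, 0.3]
opening: 0.6
```

```bash
python3 - <<'E'
from go import *
c='scene'
snap(c,'scene3')
plan(W(-.085,.085,.043),Y-4)
x0,y0,x1,y1=240,160,310,245
a=np.hstack([np.clip(255*(np.load(f'scene{k}_i.npy')[y0:y1,x0:x1,::-1]/255.)**.4,0,255).astype(np.uint8) for k in(2,3)])
cv2.imwrite('pics/z5.png',cv2.resize(a,None,fx=5.5,fy=5.5,interpolation=cv2.INTER_CUBIC))
E
```

```text
lin [0.0001 0.     0.0164] twist [ 0.28  0.2  -0.34] t 5.6 pos [ 0.5689 -0.0565  0.0594] F [-0.42  0.61  0.44] open 0.604 stand xy [-0.0851  0.085 ] yaw 15.23
```

View pics/z5.png

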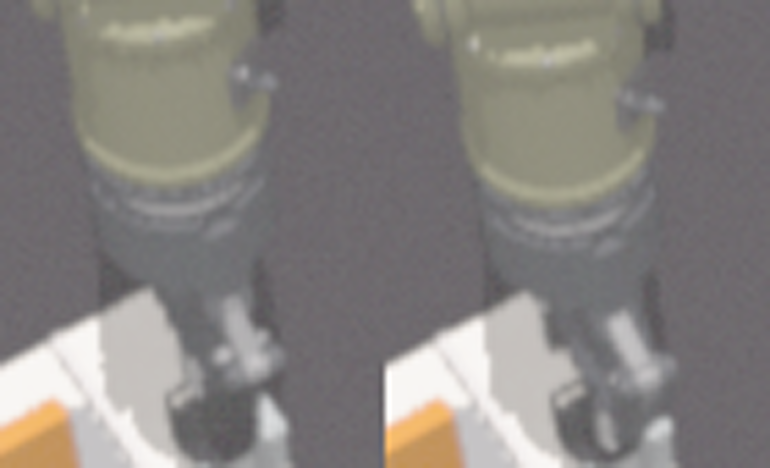

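Now one finger shows in front of the bar, at about (605,430) in the right half. I'll go down another 16 mm and close.

Emit:
apply_moves(linear=[[0, 0, 0.006], [0, 0, 0.012], [0, 0, 0.016], [0, 0, 0.016], [0, 0, 0.016]], twist=[[0, 0, 0], [0, 0, 0], [0, 0, 0], [0, 0, 0], [0, 0, 0]])

```text
time: 6.02
tool_pos: [0.5687, -0.0566, 0.0429]
eef_rot: [0.607, 0.795, 0.001, 0.003]
contact_force: [0.8, -0.3, 0.4]
opening: 0.6
```

Emit:
apply_moves(linear=[[0, 0, 0], [0, 0, 0], [0, 0, 0], [0, 0, 0], [0, 0, 0], [0, 0, 0]], twist=[[0, 0, 0], [0, 0, 0], [0, 0, 0], [0, 0, 0], [0, 0, 0], [0, 0, 0]], fingers=1, squeeze=30)

```text
time: 6.52
tool_pos: [0.5697, -0.0564, 0.0433]
eef_rot: [0.607, 0.795, 0.001, 0.003]
contact_force: [1.4, 0.5, 1.4]
opening: 0.16
```

```bash
python3 - <<'E'
from go import *
s=get_state();plan(W(-.085,.085,s['tool_pos'][2]),Y-88); print(s['ft_torque'])
E
```

```text
lin [ 0.0001 -0.0007 -0.    ] twist [ 4.400e-01 -8.000e-02  8.367e+01] t 6.5167 pos [ 0.5697 -0.0564  0.0433] F [1.38 0.45 1.41] open 0.16 stand xy [-0.0843  0.0848] yaw 15.23
[ 0.12924132 -0.33200943  0.04895095]
```

Emit:
apply_moves(linear=[[0, 0, 0], [0, 0, 0], [0, 0, 0], [0, 0, 0], [0, 0, 0], [0, 0, 0], [0, 0, 0], [0, 0, 0], [0, 0, 0], [0, 0, 0], [0, 0, 0], [0, 0, 0], [0, 0, 0], [0, 0, 0], [0, 0, 0], [0, 0, 0], [0, 0, 0], [0, 0, 0], [0, 0, 0], [0, 0, 0]], twist=[[0, 0, 5], [0, 0, 10], [0, 0, 15], [0, 0, 20], [0, 0, 25], [0, 0, 30], [0, 0, 35], [0, 0, 40], [0, 0, 45], [0, 0, 50], [0, 0, 55], [0, 0, 60], [0, 0, 65], [0, 0, 70], [0, 0, 75], [0, 0, 79], [0, 0, 82], [0, 0, 82], [0, 0, 82], [0, 0, 82]])

```text
time: 8.18
tool_pos: [0.5699, -0.0565, 0.0433]
eef_rot: [0.979, 0.202, 0.003, 0.002]
contact_force: [2.0, -0.1, 0.1]
opening: 0.158
```

```bash
python3 - <<'E'
from go import *
s=get_state();plan(W(-.085,.085,s['tool_pos'][2]),Y-88); print(s['ft_torque'],s['joints'])
E
```

```text
lin [-0.0008 -0.0004 -0.    ] twist [ 0.26 -0.33  1.74] t 8.1833 pos [ 0.5699 -0.0565  0.0433] F [ 1.97 -0.12  0.11] open 0.158 stand xy [-0.0842  0.0847] yaw -66.7
[-0.06361792 -0.18566692 -0.00153603] [-0.20928223  0.88882072  0.40086176  1.86848606 -0.66218336  0.51224492
 -0.51784079]
```

Emit:
apply_moves(linear=[[0, 0, 0], [0, 0, 0], [0, 0, 0], [0, 0, 0], [0, 0, -0.02], [0, 0, -0.045], [0, 0, -0.075], [0, 0, -0.1], [0, 0, -0.1], [0, 0, -0.1]], twist=[[0, 0, 0], [0, 0, 0], [0, 0, 0], [0, 0, 0], [0, 0, 0], [0, 0, 0], [0, 0, 0], [0, 0, 0], [0, 0, 0], [0, 0, 0]], fingers=0.4)

```text
time: 9.02
tool_pos: [0.5699, -0.0564, 0.1446]
eef_rot: [0.979, 0.202, 0.005, 0.002]
contact_force: [-0.8, 0.4, -0.5]
opening: 0.596
```

```bash
python3 - <<'E'
from go import *
c='scene'
snap(c,'scene4')
plan(W(-.115,0,.12),Y)
x0,y0,x1,y1=190,160,310,290
a=np.clip(255*(np.load(f'scene4_i.npy')[y0:y1,x0:x1,::-1]/255.)**.5,0,255).astype(np.uint8)
cv2.imwrite('pics/z6.png',cv2.resize(a,None,fx=4.5,fy=4.5,interpolation=cv2.INTER_CUBIC))
E
```

```text
lin [-0.0358  0.0833  0.0234] twist [  0.45  -0.09 -86.24] t 9.0667 pos [ 0.5689 -0.0559  0.1433] F [ 0.08  0.07 -0.25] open 0.605 stand xy [-0.0849  0.0856] yaw -66.68
```

View pics/z6.png

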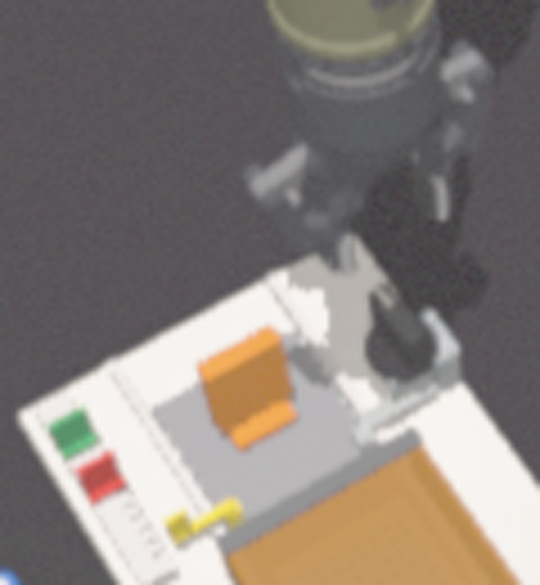

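The knob bar now lies along the stand's x axis, at about (400,325), and the tray is home. Next is a move over the handle.

Emit:
apply_moves(linear=[[-0.003, 0.007, 0], [-0.006, 0.014, 0], [-0.008, 0.02, 0], [-0.011, 0.026, 0], [-0.014, 0.032, 0], [-0.016, 0.038, 0], [-0.019, 0.045, 0], [-0.022, 0.051, 0], [-0.025, 0.057, 0.005], [-0.028, 0.064, 0.01], [-0.03, 0.07, 0.015], [-0.033, 0.077, 0.02], [-0.0358, 0.0833, 0.0234], [-0.0358, 0.0833, 0.0234], [-0.0358, 0.0833, 0.0234], [-0.0358, 0.0833, 0.0234]], twist=[[0, 0, -6], [0, 0, -13], [0, 0, -20], [0, 0, -27], [0, 0, -34], [0, 0, -41], [0, 0, -48], [0, 0, -55], [0, 0, -62], [0, 0, -69], [0, 0, -76], [0, 0, -82], [0, 0, -86.2], [0, 0, -86.2], [0, 0, -86.2], [0, 0, -86.2]])

```text
time: 10.4
tool_pos: [0.5687, -0.1458, 0.1194]
eef_rot: [0.578, 0.816, 0.002, 0.002]
contact_force: [-0.1, -0.4, 0.1]
opening: 0.601
```

```bash
python3 - <<'E'
from go import *
plan(W(-.115,0,.036),Y)
E
```

```text
lin [-0.0008 -0.0003  0.0834] twist [ 0.31  0.13 -0.12] t 10.4 pos [ 0.5687 -0.1458  0.1194] F [-0.1  -0.44  0.06] open 0.601 stand xy [-0.1151  0.001 ] yaw 19.44
```

Emit:
apply_moves(linear=[[-0.0008, 0, 0.02], [-0.0008, 0, 0.04], [-0.0008, 0, 0.055], [-0.0008, 0, 0.068], [-0.0008, 0, 0.08], [-0.0008, 0, 0.083], [-0.0008, 0, 0.083]], twist=[[0, 0, 0], [0, 0, 0], [0, 0, 0], [0, 0, 0], [0, 0, 0], [0, 0, 0], [0, 0, 0]])

```text
time: 10.98
tool_pos: [0.569, -0.1459, 0.0356]
eef_rot: [0.578, 0.816, 0.001, 0.002]
contact_force: [-0.0, -0.2, 0.4]
opening: 0.602
```

Emit:
apply_moves(linear=[[0, 0, 0], [0, 0, 0], [0, 0, 0], [0, 0, 0], [0, 0, 0], [0, 0, 0], [0, 0, 0]], twist=[[0, 0, 0], [0, 0, 0], [0, 0, 0], [0, 0, 0], [0, 0, 0], [0, 0, 0], [0, 0, 0]], fingers=1, squeeze=60)

```text
time: 11.57
tool_pos: [0.5698, -0.1459, 0.0365]
eef_rot: [0.577, 0.816, 0.002, 0.002]
contact_force: [-0.6, 0.4, 5.6]
opening: 0.154
```

```bash
python3 - <<'E'
from go import *
s=get_state();plan(W(-.185,0,s['tool_pos'][2]),Y)
snap('scene','scene5');x0,y0,x1,y1=190,180,310,290
a=np.clip(255*(np.load(f'scene5_i.npy')[y0:y1,x0:x1,::-1]/255.)**.5,0,255).astype(np.uint8)
cv2.imwrite('pics/z7.png',cv2.resize(a,None,fx=5,fy=5,interpolation=cv2.INTER_CUBIC))
E
```

```text
lin [-0.0007 -0.0708 -0.0004] twist [ 0.32  0.12 -0.09] t 11.5667 pos [ 0.5698 -0.1459  0.0365] F [-0.61  0.43  5.6 ] open 0.154 stand xy [-0.1141  0.0005] yaw 19.47
```

View pics/z7.png

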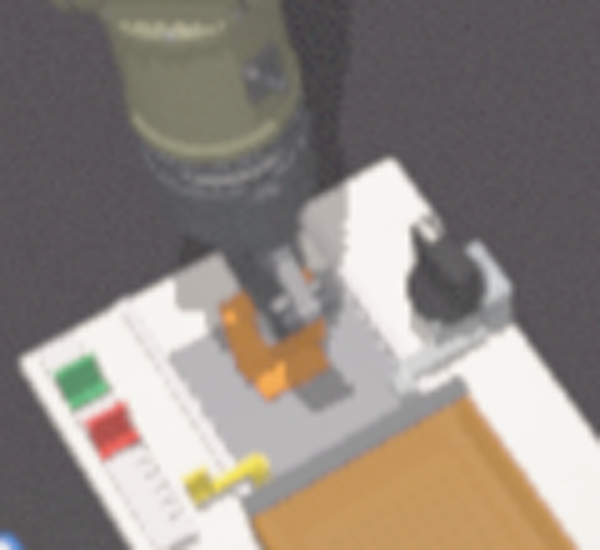

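Emit:
apply_moves(linear=[[-0.0003, -0.004, 0], [-0.0003, -0.009, 0], [-0.0003, -0.014, 0], [-0.0003, -0.019, 0], [-0.0003, -0.024, 0], [-0.0003, -0.029, 0], [-0.0003, -0.034, 0], [-0.0003, -0.039, 0], [-0.0003, -0.044, 0], [-0.0003, -0.049, 0], [-0.0003, -0.054, 0], [-0.0003, -0.059, 0], [-0.0003, -0.064, 0], [-0.0003, -0.068, 0], [-0.0003, -0.071, 0], [-0.0003, -0.073, 0], [-0.0003, -0.073, 0], [-0.0003, -0.073, 0], [-0.0003, -0.073, 0], [-0.0003, -0.073, 0]], twist=[[0, 0, 0], [0, 0, 0], [0, 0, 0], [0, 0, 0], [0, 0, 0], [0, 0, 0], [0, 0, 0], [0, 0, 0], [0, 0, 0], [0, 0, 0], [0, 0, 0], [0, 0, 0], [0, 0, 0], [0, 0, 0], [0, 0, 0], [0, 0, 0], [0, 0, 0], [0, 0, 0], [0, 0, 0], [0, 0, 0]])

```text
time: 13.28
tool_pos: [0.5038, -0.1695, 0.0365]
eef_rot: [0.577, 0.817, 0.003, 0.004]
contact_force: [7.9, 3.3, -1.0]
opening: 0.15
```

```bash
python3 - <<'E'
from go import *
s=get_state();plan(W(-.199,0,s['tool_pos'][2]),Y)
for c in('scene','top'): snap(c,c+'6')
a=[]
for c in('scene','top'):
    u=proj(c,W(-.14,-.085,.05)).astype(int); r=24
    a.append(cv2.resize(np.load(f'{c}6_i.npy')[u[1]-r:u[1]+r,u[0]-r:u[0]+r,::-1],(400,400),interpolation=cv2.INTER_CUBIC))
cv2.imwrite('pics/z8.png',np.hstack(a))
E
```

```text
lin [-0.0004 -0.0147 -0.0002] twist [ 0.6   0.17 -0.01] t 13.2833 pos [ 0.5038 -0.1695  0.0365] F [ 7.94  3.33 -1.  ] open 0.15 stand xy [-0.1843  0.0004] yaw 19.55
```

View pics/z8.png

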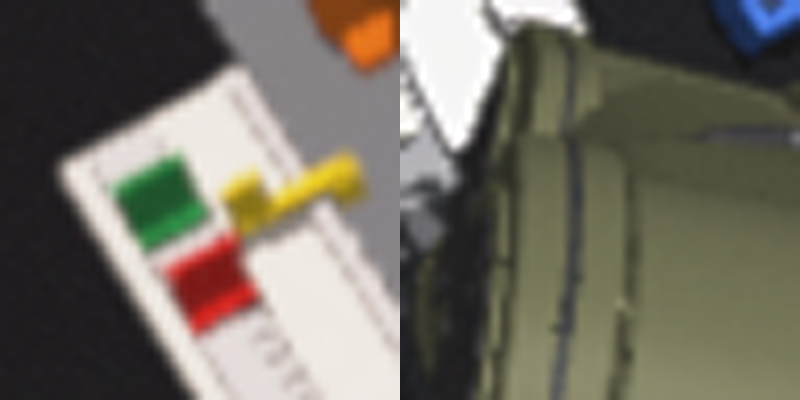

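```bash
cat > ptr.py <<'E'
from flags import *
def fitp(tag,c,x0,col='yellow',zt=.06,wy=.014,y0=-.081):
    im=np.load(f'{c}{tag}_i.npy'); u=proj(c,W(x0,y0,.05)).astype(int); b=(u[0]-16,u[1]-16,u[0]+16,u[1]+16); m=target(c,im,col,b)
    # drop arm: keep only within model-ish neighbourhood by cost on window around model
    def cost(p):
        o=model(c,p[0],p[1],p[2],zt,.004,wy,b,m.shape)
        # ignore the arm side (+y of blade)
        ig=model(c,p[0],p[1]+wy/2+.02,.0,zt+.01,.03,.04,b,m.shape)
        mm=m&(1-(ig&(1-o))) if col=='yellow' else m
        return -(o&mm).sum()/max(1,(o|mm).sum())
    r=min((minimize(cost,[x0+d,y0,zb],method='Nelder-Mead',options=dict(initial_simplex=np.array([[x0+d,y0,zb],[x0+d+.006,y0,zb],[x0+d,y0+.006,zb],[x0+d,y0,zb+.008]]))) for d in(-.005,0,.005) for zb in(.03,.04)),key=lambda r:r.fun)
    o=model(c,*r.x,zt,.004,wy,b,m.shape)
    v=cv2.resize(im[b[1]:b[3],b[0]:b[2],::-1],None,fx=F,fy=F,interpolation=cv2.INTER_CUBIC); cs,_=cv2.findContours(o,0,2); cv2.drawContours(v,cs,-1,(255,0,255),1)
    cs,_=cv2.findContours(m,0,2); cv2.drawContours(v,cs,-1,(255,255,0),1)
    print(tag,c,col,np.round(r.x,4),round(-r.fun,3)); return r.x,v
if __name__=='__main__':
    vs=[fitp('0','scene',-.065)[1],fitp('5','scene',-.065)[1],fitp('6','scene',-.135)[1]]
    g=[fitp(t,'scene',-.149,'green',.066,.024,-.097)[1] for t in('0','5','6')]
    cv2.imwrite('pics/ptr.png',np.vstack([np.hstack(vs),np.hstack(g)]))
E
python3 ptr.py
```

```text
0 scene yellow [-0.048  -0.065  -0.0233] -0.0
5 scene yellow [-0.048  -0.065  -0.0233] -0.0
6 scene yellow [-0.118  -0.073  -0.0233] -0.0
0 scene green [-0.13  -0.067 -0.034] -0.0
5 scene green [-0.13  -0.067 -0.034] -0.0
6 scene green [-0.13  -0.067 -0.034] -0.0ptr.py:10: RuntimeWarning: overflow encountered in scalar negative
  return -(o&mm).sum()/max(1,(o|mm).sum())
```

View pics/ptr.png

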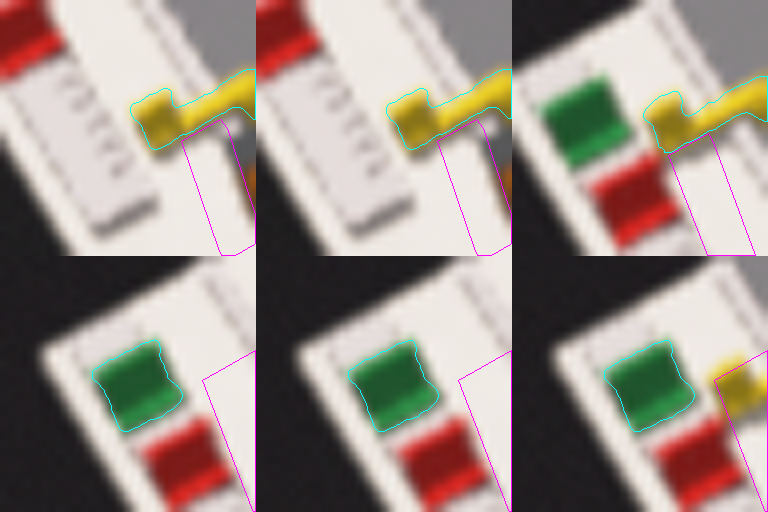

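```bash
cat > edge.py <<'E'
from flags import *
from scipy.ndimage import map_coordinates
def edge(tag,c,col,zt,x0,ys,vis=None):
    im=np.load(f'{c}{tag}_i.npy').astype(float); k=im[...,1]-np.maximum(im[...,0],im[...,2]) if col=='green' else (im[...,0]-np.maximum(im[...,1],im[...,2]) if col=='red' else np.minimum(im[...,0],im[...,1])-im[...,2])
    out=[]
    for y in ys:
        xs=np.arange(x0-.020,x0+.012,.0004); uv=np.array([proj(c,W(x,y,zt)) for x in xs])
        v=map_coordinates(k,[uv[:,1],uv[:,0]],order=1); n=v[:8].mean(); th=(n+v.max())/2; i=np.argmax(v>th); out.append(xs[i]-.0004*(v[i]-th)/(v[i]-v[i-1]))
    out=np.array(out); print(tag,c,col,np.round(out*1000,1),'edge+2mm median',round(1000*np.median(out)+2,1)); return np.median(out)+.002
if __name__=='__main__':
    for t,x in[a.split(':') for a in sys.argv[1:]]:
        edge(t,'scene','yellow',.06,float(x),np.arange(-.086,-.070,.002))
        edge(t,'scene','green',.066,-.150,np.arange(-.106,-.084,.002))
        edge(t,'scene','red',.066,-.117,np.arange(-.106,-.084,.002))
E
python3 edge.py 0:-.065 5:-.065 6:-.135; python3 - <<'E'
from edge import *
edge('0','top','yellow',.06,-.065,np.arange(-.086,-.070,.002))
edge('0','top','green',.066,-.15,np.arange(-.106,-.084,.002))
E
```

```text
0 scene yellow [-61.4 -63.9 -67.7 -69.8 -69.6 -69.1 -69.4 -69.3] edge+2mm median -67.2
0 scene green [-155.3 -154.8 -155.1 -155.2 -154.7 -155.1 -154.9 -154.4 -154.9 -154.4
 -154.3] edge+2mm median -152.9
0 scene red [-124.5 -123.2 -123.  -123.3 -123.  -122.9 -123.  -122.6 -122.8 -122.3
 -121.7] edge+2mm median -121.0
5 scene yellow [-61.3 -63.9 -67.8 -69.9 -69.6 -69.1 -69.4 -69.3] edge+2mm median -67.2
5 scene green [-155.2 -154.8 -155.1 -155.3 -154.7 -155.1 -154.8 -154.3 -154.9 -154.4
 -154.3] edge+2mm median -152.8
5 scene red [-124.5 -123.2 -123.  -123.2 -123.  -123.  -123.  -122.6 -122.8 -122.3
 -121.7] edge+2mm median -121.0
6 scene yellow [-145.  -141.  -130.1 -138.3 -138.9 -139.5 -139.8 -140.1] edge+2mm median -137.6
6 scene green [-155.3 -154.9 -155.1 -155.3 -154.6 -155.1 -154.9 -154.4 -154.8 -154.3
 -154.3] edge+2mm median -152.9
6 scene red [-124.5 -123.3 -123.  -123.3 -123.  -123.  -123.  -122.6 -122.8 -122.3
 -121.7] edge+2mm median -121.0
0 top yellow [-56.4 -63.6 -67.1 -67.9 -67.9 -68.4 -69.4 -70.4] edge+2mm median -65.9
0 top green [-152.8 -153.3 -154.  -153.8 -154.6 -155.  -155.6 -154.6 -154.3 -155.
 -157.2] edge+2mm median -152.6
```

Emit:
apply_moves(linear=[[0, -0.004, 0], [0, -0.007, 0], [0, -0.01, 0], [0, -0.013, 0], [0, -0.015, 0], [0, -0.016, 0], [0, -0.016, 0], [0, -0.016, 0], [0, -0.016, 0], [0, -0.016, 0]], twist=[[0, 0, 0], [0, 0, 0], [0, 0, 0], [0, 0, 0], [0, 0, 0], [0, 0, 0], [0, 0, 0], [0, 0, 0], [0, 0, 0], [0, 0, 0]])

```text
time: 14.22
tool_pos: [0.4916, -0.1738, 0.0365]
eef_rot: [0.576, 0.817, 0.005, 0.006]
contact_force: [8.6, 3.1, -3.0]
opening: 0.152
```

```bash
python3 - <<'E'
from go import *
s=get_state();plan(W(-.1995,0,s['tool_pos'][2]),Y)
snap('scene','scene7')
E
python3 edge.py 7:-.149
```

```text
lin [-0.0004 -0.0023 -0.    ] twist [0.88 0.23 0.07] t 14.2167 pos [ 0.4916 -0.1738  0.0365] F [ 8.57  3.05 -3.02] open 0.152 stand xy [-0.1972  0.0004] yaw 19.63
7 scene yellow [-160.8 -147.7 -152.4 -152.1 -152.1 -152.5 -152.8 -153.5] edge+2mm median -150.4
7 scene green [-155.3 -154.8 -155.1 -155.3 -154.6 -155.1 -154.9 -154.4 -154.8 -154.3
 -154.1] edge+2mm median -152.8
7 scene red [-124.5 -123.2 -123.  -123.3 -123.  -123.  -123.  -122.6 -122.8 -122.4
 -121.8] edge+2mm median -121.0
```

Emit:
apply_moves(linear=[[0, -0.002, 0], [0, -0.0035, 0], [0, -0.005, 0], [0, -0.005, 0], [0, -0.005, 0], [0, -0.005, 0], [0, -0.005, 0], [0, -0.005, 0]], twist=[[0, 0, 0], [0, 0, 0], [0, 0, 0], [0, 0, 0], [0, 0, 0], [0, 0, 0], [0, 0, 0], [0, 0, 0]])

```text
time: 14.93
tool_pos: [0.4894, -0.1746, 0.0365]
eef_rot: [0.576, 0.818, 0.007, 0.008]
contact_force: [9.4, 3.0, -4.1]
opening: 0.158
```

```bash
python3 - <<'E'
from go import *
s=get_state();plan(W(-.1995,0,s['tool_pos'][2]),Y)
im,d=snap('scene','scene8')
c='scene';u=proj(c,W(-.13,-.03,.05)).astype(int)
cv2.imwrite('pics/z9.png',cv2.resize(im[u[1]-50:u[1]+50,u[0]-60:u[0]+60,::-1],None,fx=6,fy=6,interpolation=cv2.INTER_CUBIC))
E
python3 edge.py 8:-.150
```

```text
lin [-0.0003  0.      0.    ] twist [1.13 0.28 0.12] t 14.9333 pos [ 0.4894 -0.1746  0.0365] F [ 9.45  3.   -4.1 ] open 0.158 stand xy [-0.1995  0.0003] yaw 19.69
8 scene yellow [-161.  -151.9 -155.4 -155.2 -155.  -154.7 -155.1 -155.2] edge+2mm median -153.2
8 scene green [-155.2 -154.8 -155.1 -155.3 -154.7 -155.1 -154.9 -154.4 -154.8 -154.4
 -154.2] edge+2mm median -152.8
8 scene red [-124.4 -123.2 -123.  -123.3 -123.  -123.  -123.1 -122.6 -122.9 -122.4
 -121.8] edge+2mm median -121.0
```

View pics/z9.png

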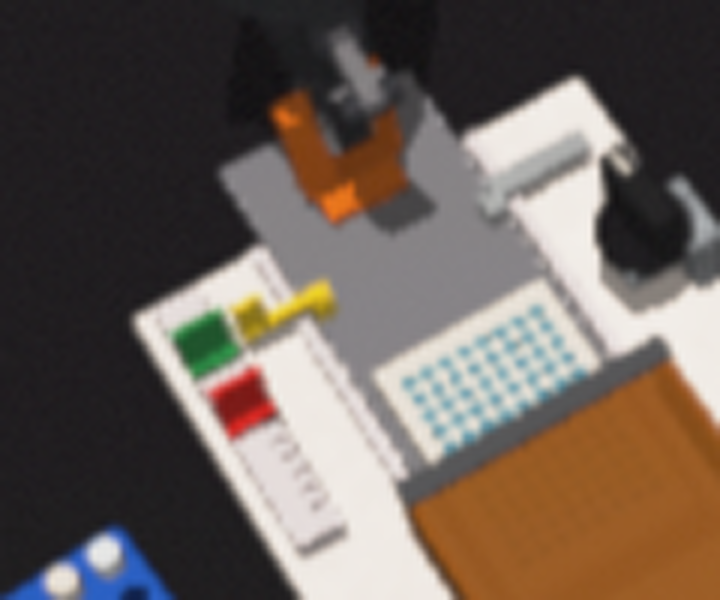

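The pointer, at about (250,315), is level with the green flag at (205,340), and the knob is still turned. I'll hold the arm's current target for more than 2 s by taking pictures.

```bash
python3 - <<'E'
from go import *
for i in range(50):
    im,d=viewer.get_image('scene')
    if i%10==9: s=get_state(); print(round(s['time'],2),np.round(S(s['tool_pos'])*1000,2),np.round(s['contact_force'],1),round(s['opening'],3))
np.save('scene9_i.npy',im)
E
python3 edge.py 9:-.150
```

```text
15.48 [-199.53    0.35] [ 9.1  3.2 -3.8] 0.151
15.98 [-199.56    0.35] [ 9.4  4.  -4.8] 0.152
16.48 [-199.5     0.35] [ 8.7  3.6 -3.8] 0.154
16.98 [-199.54    0.35] [ 8.8  3.4 -4.1] 0.154
17.48 [-199.53    0.33] [ 9.1  3.6 -4.1] 0.153
9 scene yellow [-160.6 -148.1 -155.7 -155.3 -155.  -154.7 -155.1 -155.2] edge+2mm median -153.2
9 scene green [-155.2 -154.9 -155.1 -155.3 -154.7 -155.1 -154.9 -154.4 -154.8 -154.4
 -154.2] edge+2mm median -152.9
9 scene red [-124.5 -123.2 -123.  -123.3 -123.  -122.9 -123.  -122.6 -122.9 -122.4
 -121.8] edge+2mm median -121.0
```

Steady for 2.5 s with the pointer level with the green flag, so I'm handing it in.

```bash
python3 -c "
from workcell import job; print(job.job_done())"
```

```text
the job is handed in; nothing more can be done
None
```

I turned the lock knob about 82° clockwise with the tray home, then pulled the tray out about 85 mm by its orange handle. I held it at the green flag for 2.5 s and handed the job in with the fingers still gripping it. No verdict was reported.

**Last checks:**
- **Pointer:** in the scene camera it measured about 0.3 mm past the green flag, within the 4.5 mm allowed. The start picture from the top camera put the flag about 1 mm farther out. The arm blocked the top view at the end, so only the scene camera confirms the final position.
- **Hold:** over the 2.5 s the tool position varied by less than 0.1 mm. The wrist felt about 9–10 N of sideways spring pull, and the gripper opening of 0.15 matches the 14 mm paddle.
- **Knob and bench:** the last picture I viewed shows the knob bar along the stand's x axis. I planned the path clear of the loose things and felt no contact with them, but I did not measure their positions again.

**Disagreements:**
- **Fingertip height:** the reported tool position was about 33 mm lower than the fingertips in the pictures. My first close on the knob went over the top of the bar and touched nothing. I corrected the height and the second grip held.
- **Stand position:** the two cameras disagreed by about 2.5 mm on where the stand is. I worked from the distance between pointer and flag within one view to avoid that error.

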